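# Push a coffee box past the spring stop of its feeder

### The arm

A 6-joint arm with a two-finger parallel gripper is mounted at the origin on a cart in front of the work surface, level with it; the furniture and walls round the work are solid. World frame = base frame: x ahead of the robot, y to its left, z up, the work surface at z = 0. Lengths are in m, angles in rad, forces in N, time in s.
With the tool pointing down it reaches from about 0.425 to 0.95 m from the base axis. Payload 3.5 kg.
Tool frame: the origin (TCP) lies midway between the tips of the shut fingers; the grasp point (between the pads) lies 19 mm behind it; z points along the fingers, y is the line along which they close (so a half turn about z gives the same grasp; the last joint's range is limited). The gripper opens to 85 mm and grips with 20 to 120 N. Pads are 22 mm wide; open, the fingers measure 114 mm over their backs; the gripper's body (76 mm by 85 mm) begins 54 mm behind the grasp point. The pads swing forward as they close: fully open they stand 13 mm farther back than shut.
Start: joints at [-1.266, 0.286, 1.577, -0, 1.279, -0.15], TCP at [0.297, -0.606, 0.231] pointing down, gripper open.
Joint ranges: [-2.77, 2.77], [-0.9, 2.22], [0.21, 2.48], [-1.53, 4.67], [0.24, 2.81], [-2.84, 2.84]. Speed limits (rad/s): [2.79, 2.79, 3.14, 3.14, 3.14, 3.14].

### API

Orientations are given as a unit quaternion [x, y, z, w].
In Python, from plant import get_state, read_camera, ctrl gives the robot as it stands.
- The arm moves only by the shell command python3 -m crank 'ROWS' [FORCE]. ROWS is JSON, a list of rows, each a list of 3 entries, a list of its own where there are three numbers: the shift along the tool's x, y, z in mm, then the turn about the tool's z in degrees, then the closure in counts, from 0 (fully open) to 255 (shut). In form: [[[tx, ty, tz], yaw, claw], ...]. A call has 1 to 10 rows; each row is the pose to reach, as a shift and turn from the pose commanded when the call began, along the tool's axes at that moment; what a row does not reach only later rows make up. A row lasts 1/10 s, in which the tool goes at most 50 mm and 8.59 degrees, less where a joint would pass 70% of its speed; a pose out of reach is approached as far as the arm can. A call with a gripper value outside its range is refused whole. The fingers move at their own pace and stop on an object; FORCE is the grip in N (left out, the last holds). Time passes only in rows, so rows that repeat a pose let the fingers close. It gives the time, the measured TCP pose, the force, the opening and the grip force at its end, in the units of the state.
- get_state(): the state, without advancing time (a new reading comes with each control period).
- read_camera(name): name is "side" or "top"; returns a dict with "frame" (420x560x3 uint8, blue, green, red), "range_z" (420x560 float32, m along the optical axis (not along the pixel's ray), 0 where there is no reading), "vfov" (degrees; the focal length in pixels is half the picture's height over the tangent of half this angle, whatever the lens; pixels are square), "cx", "cy" (the principal point, pixels), "origin" and "orientation" of the camera in the world. Camera axes: x right, y down, z forward; pixel columns grow to the right and rows downward; lengths in m; the calibration is good to about 2 mm. A picture is of the moment at which its call begins.
- ctrl.sign_off(): hands the job in; it is judged then, once.
The state is a dict: "time": time; "qpos": joint angles; "dq": joint speeds; "joint_efforts": joint torques, N m; "eef_pos": TCP position; "tcp_rot": TCP orientation; "contact_force": force on the tool from outside, world axes, zero at the start; "wrist_torque": the same for the moment, N m; "opening": opening from 0.0 (shut) to 1.0 (fully open); "finger_force": force on a finger pad.
Only numpy, scipy, OpenCV 4.12 (cv2) and the standard library are available. Lean on these libraries where they do the work, as an engineer would, in place of code of your own. Each camera call takes 0.05 s, during which the arm holds its last target. There are 200 camera calls.

### The job

With the fingertips, press down the spring plate in the slot of the coffee-box feeder behind the box and, holding it down so that its two red stop pins stay out of the way, gently push the coffee box along the lane until it is right past the pins. Then let go, so that the pins spring up again behind the box and it lies flat between them and the end lip. Do not grip or lift the box or squash it against the lip, do not let the plate up while the box is over the pins, and leave everything else on the counter alone.

Things in the scene. Friction and masses are not known exactly. Their poses are not given: they have to be found in the camera images.
- feeder: fixed wooden coffee-box feeder, a lane 320x118 mm. Origin: centre of its underside; x along the lane toward the end lip (the way the box goes), z up. Two pale rails carry the box, tops z = 26 mm; between them an open slot, y = -34 to 34 mm. Guides from y = +-51 mm outward and end lip, x = 152 to 160 mm, have tops at z = 40 mm. The end at x = -160 mm is open.
- stop_plate (a joint): how far the spring plate is pressed down: 0 up (at rest) to 0.014 m (on its stop). The plate moves straight down without tilting wherever it is pressed and springs back when let go; it takes about 3 N to start and 6.5 N fully down. From about 0.008 m its pins are sunk level with the rails; 0.010 to 0.013 is a safe depth to hold. Fingertips may slide along the plate while pressing.
- plate_press_end (a point): point on the top of the spring plate (flat steel with a black rubber strip) in the slot, on the lane's centre line 110 mm behind the feeder's origin, at z = 24 mm in the feeder's frame when the plate is up; it moves with the plate. The plate is 64 mm wide and runs from x = -152 to 148 mm of the feeder; its top is flat apart from the two pins.
- pins_top (a point): point midway between the tops of the two red stop pins, which stand on the plate at x = 45 mm, y = +-28.5 mm of the feeder, 7 mm thick, and rise 8 mm above the rails when the plate is up; moves with the plate. The gap between the pins is 50 mm wide: closed fingers pass between them.
- box_center (a point): centre of the reddish box of coffee bags that lies flat and crosswise in the lane on the rails, between the open end and the pins: 72 mm along the lane, 98 mm across it, 24 mm high, loose, about 0.09 kg. This point is half-way up, 12 mm above the rails. Its own x axis points down, its y along the lane toward the open end and its z across it.
- espresso_mug: dark blue espresso mug, 63x88x51 mm; origin at the centre of its underside. Bystander, leave alone.
- jar: round glass jar of sweets with a lid, 87 mm wide, 149 mm high; origin at the centre of its underside. Bystander, leave alone.
- canister: green square sugar canister, 92x92x120 mm; origin at the centre of its underside. Bystander, leave alone.
- spoon: steel teaspoon, 130 mm long, lying beside the feeder; origin at the centre of its underside. Bystander, leave alone.
- wrapped_biscuit: single biscuit in a flat blue wrapper, 81x51x11 mm, lying beside the feeder; origin at the centre of its underside. Bystander, leave alone.
- pod_a: creamer pod with a brown lid, 37 mm wide, 20 mm high, beyond the end lip of the feeder; origin at the centre of its underside. Bystander, leave alone.
- pod_b: creamer pod with a blue lid, 37 mm wide, 20 mm high, beyond the end lip of the feeder; origin at the centre of its underside. Bystander, leave alone.

How it is judged:
On the way, in this order (a step that is already met when the one before it is completed fails the run):
1. the fingers hold the plate down while the box is still behind the pins (value of joint stop_plate above 0.007 m and contact force between the fingers and stop_plate above 1 N and x of box_center in the frame of feeder below 0.01 m), for 0.1 s.
2. the box slides over the sunk pins while the fingers hold the plate down (value of joint stop_plate above 0.007 m and contact force between the fingers and stop_plate above 1 N and x of box_center in the frame of feeder between 0.02 and 0.07 m), for 0.1 s.
At the end, for the whole second after the job is handed in: The box lies flat (within 0.1 rad) and at rest on the rails between the pins and the end lip, its centre 86 to 120 mm along the feeder's x, and the plate is up again (pressed less than 2 mm) (x of box_center in the frame of feeder between 0.086 and 0.12 m and y of box_center in the frame of feeder between -0.01 and 0.01 m and z of box_center in the frame of feeder between 0.034 and 0.042 m and angle between the x axis of box_center and the z axis of feeder, either way round below 0.1 rad and value of joint stop_plate below 0.002 m and linear speed of coffee_box below 0.02 m/s); the robot touches nothing.
It fails at once if the plate is let up while the box is over the pins (value of joint stop_plate below 0.005 m and x of box_center in the frame of feeder between 0.014 and 0.076 m).
It fails at once if the box is lifted more than 12 mm off the rails (z of box_center in the frame of feeder above 0.05 m).
It fails at once if the box is tipped (angle between the x axis of box_center and the z axis of feeder, either way round above 0.35 rad).
It fails at once if the box is gripped or squashed: more than 15 N between the fingers and it (contact force between the fingers and coffee_box above 15 N).
It fails at once if a bystander is moved more than 20 mm (distance of any of espresso_mug, jar, canister, spoon, wrapped_biscuit, pod_a, pod_b from where it was at the start of the episode above 0.02 m).
It also fails if it takes over 42 s, if anything falls off the work surface, if the arm or the gripper's body presses on something with over 40 N, if the wrist force passes 120 N, or if a joint passes its speed limit or range.

## Working session

There is one attempt and no reset: what is moved stays moved. The work goes in short steps, Python scripts to look and compute and a shell command to move; the robot and the scene stay as the last step left them, time stands still between calls to the robot, and variables do not carry over. Pictures are saved under pics/ and viewed, at most 10 in all, crops included, and the job is handed in when it is done.

```bash
mkdir -p pics
cat > h.py <<'E'
import numpy as np,cv2
from scipy.spatial.transform import Rotation as R
from plant import get_state, read_camera, ctrl
def cam(n):
    c=read_camera(n); c['f']=210/np.tan(np.radians(c['vfov'])/2); return c
def pt(c,u,v,z=None):
    z0=c['range_z'][int(v),int(u)]
    d=np.array([(u-c['cx'])/c['f'],(v-c['cy'])/c['f'],1.]); M=R.from_quat(c['orientation']).as_matrix(); o=np.array(c['origin'])
    w=M@d
    return o+w*(z0 if z is None else (z-o[2])/w[2])
E
python3 - <<'E'
from h import *
import pickle
s=get_state(); print(s)
for n in("side","top"):
    c=cam(n); cv2.imwrite(f"pics/{n}0.png",c['frame']); pickle.dump(c,open(n+'.pkl','wb')); print(n,c['vfov'],c['cx'],c['cy'],c['origin'],c['orientation'])
E
```

```text
{'time': 0.0, 'qpos': array([-1.26605486e+00,  2.87175909e-01,  1.57819851e+00,  7.69333615e-06,
        1.27857909e+00, -1.50014115e-01]), 'dq': array([-0.00123331,  0.00060975,  0.00145987, -0.00094384, -0.00048918,
        0.00010941]), 'joint_efforts': array([ 4.57493115e-04, -4.05979979e+01, -2.92623854e+01, -1.20997111e-04,
        5.88796218e-03,  2.77924414e-06]), 'eef_pos': array([ 0.29630801, -0.60575149,  0.2299287 ]), 'tcp_rot': array([ 9.74260424e-01,  2.25422345e-01, -8.75596304e-05, -1.17717827e-03]), 'contact_force': array([ 0.20986826, -0.34430334,  0.89686   ]), 'wrist_torque': array([-0.00351416, -0.00326293, -0.04015305]), 'finger_force': 0.0, 'opening': 0.9987964563067742}
side 52.88719347670115 288.46312231081845 201.44672178576778 [ 0.77161188 -0.38739965  0.90822324] [ 0.90218278  0.35670674 -0.08491532 -0.2271914 ]
top 44.660529740693505 269.14404273943956 214.96580835854496 [ 0.35359174 -0.03775909  1.28682182] [ 0.71622281 -0.69619146  0.03577736 -0.03259326]
```

View pics/top0.png

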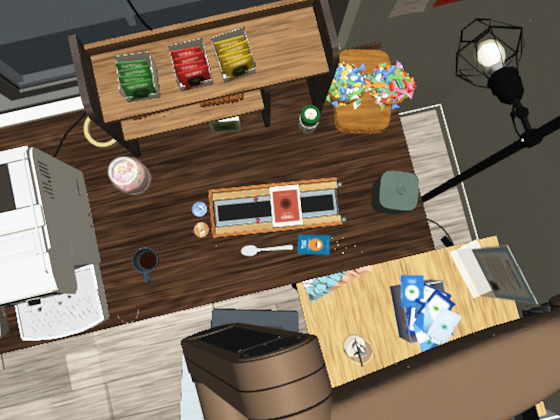

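View pics/side0.png

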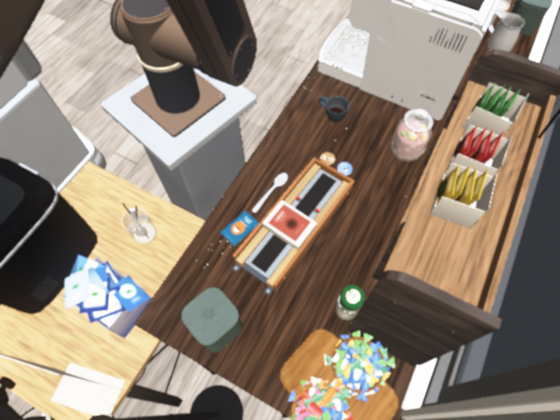

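The top view shows the feeder at about (211-343, 180-235), with the lip at the left by the pods (200,209)/(202,229), the box at (286,205) and the canister off the open end at (398,190). The side view shows the feeder from the lip at (340,170) to the open end at (255,275). Next I enlarge both.

Run:
```python
from h import *
import pickle
for n,(x,y,w,h) in {'top':(190,165,165,85),'side':(225,150,140,145)}.items():
    c=pickle.load(open(n+'.pkl','rb')); k=4
    cv2.imwrite(f'pics/{n}crop.png',cv2.resize(c['frame'][y:y+h,x:x+w],None,fx=k,fy=k,interpolation=cv2.INTER_CUBIC))
```

```text
(no output)
```

View pics/topcrop.png

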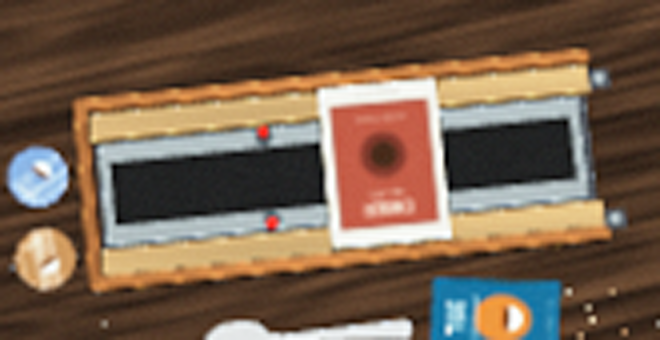

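View pics/sidecrop.png

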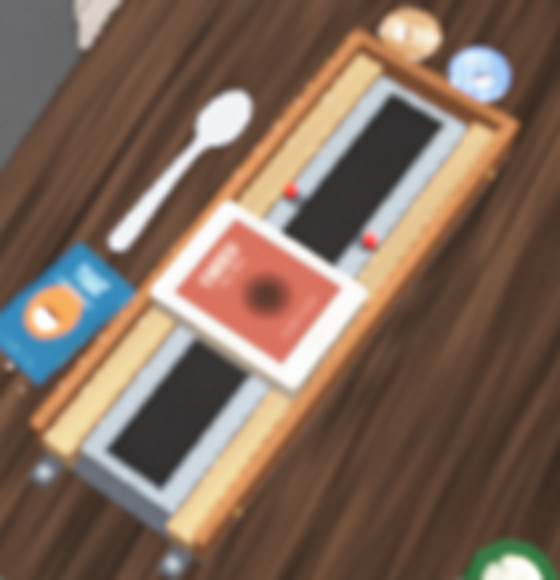

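The top crop shows the pins at (263,132) and (272,223), the lip corners at (75,101) and (95,291), and the box corners at (319,87), (436,78), (452,240) and (332,249). The side crop shows the pins at (370,240) and (291,190), and the lip corners at (519,124) and (358,31).

Run:
```python
from h import *
import pickle
T=pickle.load(open('top.pkl','rb'));S=pickle.load(open('side.pkl','rb'))
t=lambda p:((p[0]-1.5)/4+190,(p[1]-1.5)/4+165)
s=lambda p:((p[0]-1.5)/4+225,(p[1]-1.5)/4+150)
def tri(a,b):
    A=[];B=[]
    for c,p in((T,t(a)),(S,s(b))):
        d=pt(c,*p,z=0)-c['origin'];d/=np.linalg.norm(d);P=np.eye(3)-np.outer(d,d);A.append(P);B.append(P@c['origin'])
    x=np.linalg.lstsq(np.vstack(A),np.hstack(B),rcond=None)[0]; return x
P={}
for n,a,b in[('pinL',(263,132),(370,240)),('pinR',(272,223),(291,190)),('lipL',(75,101),(519,124)),('lipR',(95,291),(358,31)),('openL',(587,50),(203,548)),('openR',(609,238),(35,422)),
 ('b1',(319,87),(368,293)),('b2',(436,78),(293,385)),('b3',(452,240),(152,290)),('b4',(332,249),(230,200))]:
    P[n]=tri(a,b); print(n,P[n].round(4))
ax=(P['lipL']+P['lipR']-P['openL']-P['openR'])/2; print('len',np.linalg.norm(ax)); ax2=(P['lipL']+P['openL']-P['lipR']-P['openR'])/2
print('width',np.linalg.norm(ax2))
pm=(P['pinL']+P['pinR'])/2
a1=np.arctan2(ax[1],ax[0]);
pv=P['pinR']-P['pinL']; print(np.degrees([a1,np.arctan2(ax2[1],ax2[0]),np.arctan2(pv[1],pv[0])]))
x=ax[:2]/np.linalg.norm(ax[:2])
c=sum(P[k] for k in('lipL','lipR','openL','openR'))/4
print('centre from corners',c,'from pins',pm[:2]-.045*x)
b=sum(P[k] for k in('b1','b2','b3','b4'))/4;print('box',b)
for z,k in((.034,'pins'),): print([pt(T,*t(p),z=z).round(4) for p in((263,132),(272,223))],[pt(S,*s(p),z=z).round(4) for p in((370,240),(291,190))])
m=R.from_quat(get_state()['tcp_rot']).as_matrix();print(m.round(3))
y=np.array([-x[1],x[0]])
for q in(b,c,pm):
  for o in(c[:2],pm[:2]-.045*x): print(((q[:2]-o)@x).round(4),((q[:2]-o)@y).round(4))
```

```text
pinL [ 0.5189 -0.0061  0.0218]
pinR [ 0.4622 -0.0134  0.0218]
lipL [0.5344 0.1113 0.0297]
lipR [0.4176 0.0951 0.0284]
openL [ 0.5762 -0.2074  0.023 ]
openR [ 0.459  -0.2213  0.0268]
b1 [ 0.5455 -0.0402  0.04  ]
b2 [ 0.5528 -0.1118  0.0429]
b3 [ 0.454  -0.1234  0.0394]
b4 [ 0.4463 -0.0504  0.0387]
len 0.3202942855580861
width 0.11797045349602919
[  97.45648785    7.32614832 -172.73012658]
centre from corners [ 0.49681162 -0.05558043  0.02695544] from pins [ 0.49640622 -0.05438037]
box [ 0.4996502  -0.08144911  0.04026868]
[array([ 0.5173, -0.0065,  0.034 ]), array([ 0.4611, -0.0138,  0.034 ])] [array([ 0.5224, -0.0113,  0.034 ]), array([ 0.4666, -0.0184,  0.034 ])]
[[ 0.898  0.439 -0.001]
 [ 0.439 -0.898  0.002]
 [ 0.    -0.002 -1.   ]]
-0.026 0.0005
-0.0273 0.0003
0.0 0.0
-0.0012 -0.0002
0.0462 0.0002
0.045 -0.0
```

```bash
T='x'; python3 -m crank '[[[391,-314,0],-71.4,255],[[391,-314,0],-71.4,255],[[391,-314,0],-71.4,255],[[391,-314,0],-71.4,255],[[391,-314,0],-71.4,255],[[391,-314,0],-71.4,255],[[391,-314,0],-71.4,255],[[391,-314,0],-71.4,255],[[391,-314,0],-71.4,255],[[391,-314,0],-71.4,255]]' 20
cat > w.py <<'E'
from h import *
x=np.array([-.130,.9915]);y=np.array([-.9915,-.130]);o=np.array([.497,-.056])
s=get_state();p=s['eef_pos'];m=R.from_quat(s['tcp_rot']).as_matrix()
print(s['time'],'feeder x,y',(p[:2]-o)@x,(p[:2]-o)@y,'z',p[2],'yaw',np.degrees(np.arctan2(m[1,0],m[0,0])),'tilt',m[2,:2],s['contact_force'],s['opening'])
E
python3 w.py
```

```text
time: 1.1
eef_pos: [0.5094, -0.1517, 0.231]
tcp_rot: [0.659, 0.752, -0.0, -0.0]
contact_force: [0.6, -0.7, -0.7]
opening: 0.005
finger_force: 0.0
1.1 feeder x,y -0.09653229842553435 0.00010657783703883414 z 0.23101198894064479 yaw 97.49940620111026 tilt [ 0.00016604 -0.00025918] [ 0.57982751 -0.70626762 -0.71216901] 0.004630572344579044
```

```bash
python3 -m crank '[[[0,0,50],0,255],[[0,0,100],0,255],[[0,0,140],0,255],[[0,0,170],0,255],[[0,0,170],0,255],[[0,0,170],0,255]]'
python3 w.py
python3 - <<'E'
from h import *
a=cam('side')['frame'][130:300,215:375]; b=cam('top')['frame'][165:250,190:355]
a=cv2.resize(a,None,fx=3,fy=3,interpolation=2); b=cv2.resize(b,(int(165*1.9),int(85*1.9)),interpolation=2)
o=np.zeros((510,480+b.shape[1],3),np.uint8);o[:,:480]=a;o[:b.shape[0],480:]=b;cv2.imwrite('pics/d.png',o)
E
```

```text
time: 1.7
eef_pos: [0.5091, -0.1538, 0.0613]
tcp_rot: [0.66, 0.752, -0.0, -0.001]
contact_force: [-0.4, -0.3, 1.1]
opening: 0.0
finger_force: 0.0
1.7 feeder x,y -0.09852925158912759 0.0007020494621315428 z 0.06133922605180962 yaw 97.45629480558304 tilt [ 0.0006257  -0.00086122] [-0.39301386 -0.29803261  1.13041173] 0.0002097449566548973
```

View pics/d.png

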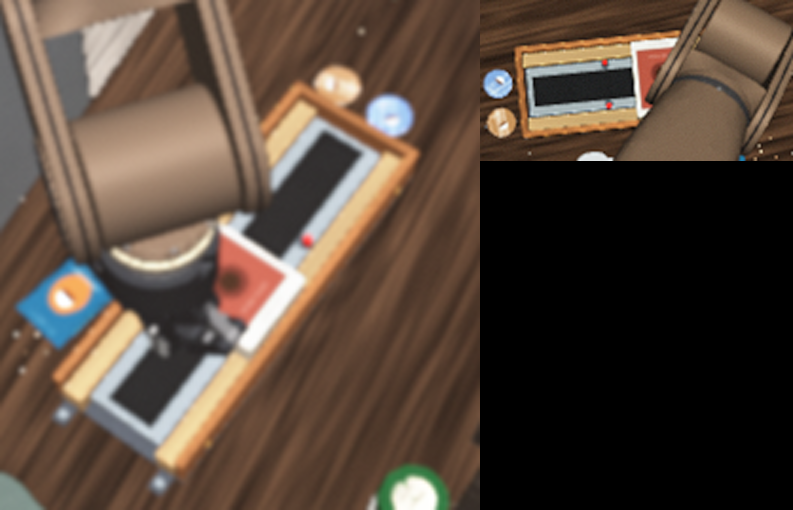

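The side crop shows the fingers over the plate behind the box, around (200,345), with the far pin at (308,240). The top view is blocked by the arm. I go down.

```bash
python3 -m crank '[[[0,0,15],0,255],[[0,0,30],0,255],[[0,0,36],0,255],[[0,0,40],0,255],[[0,0,44],0,255],[[0,0,44],0,255],[[0,0,44],0,255]]'; python3 w.py
```

```text
time: 2.5
eef_pos: [0.509, -0.1537, 0.0175]
tcp_rot: [0.66, 0.752, -0.0, -0.001]
contact_force: [-2.8, 1.4, 4.6]
opening: -0.0
finger_force: 2.3
2.5 feeder x,y -0.0984150370260224 0.0008407735842295271 z 0.017489458865180885 yaw 97.46702039671449 tilt [ 0.00058204 -0.00092912] [-2.81500523  1.42252411  4.57977916] -0.00011109937743694829
```

```bash
python3 -m crank '[[[0,0,3],0,255],[[0,0,5.3],0,255],[[0,0,5.3],0,255],[[0,0,5.3],0,255],[[0,0,5.3],0,255]]'; python3 w.py
```

```text
time: 3.0
eef_pos: [0.5096, -0.154, 0.0128]
tcp_rot: [0.66, 0.752, 0.0, 0.0]
contact_force: [-4.5, 2.0, 5.7]
opening: -0.005
finger_force: 2.9
3.0 feeder x,y -0.09879552527212662 0.0002491697235399819 z 0.012797952090206344 yaw 97.46203551551804 tilt [-0.00038939  0.00059582] [-4.51356179  2.03216165  5.67643525] -0.00454177324093168
```

```bash
python3 -m crank '[[[6,0,0],0,255],[[12,0,0],0,255],[[17,0,0],0,255],[[22,0,0],0,255],[[27,0,0],0,255],[[32,0,0],0,255],[[36,0,0],0,255],[[40,0,0],0,255],[[40,0,0],0,255],[[40,0,0],0,255]]'; python3 w.py
python3 - <<'E'
from h import *
a=cam('side')['frame'][130:300,215:375]
cv2.imwrite('pics/e.png',cv2.resize(a,None,fx=3.5,fy=3.5,interpolation=2))
E
```

```text
time: 4.0
eef_pos: [0.5077, -0.1163, 0.0145]
tcp_rot: [0.659, 0.752, 0.001, 0.005]
contact_force: [1.5, -1.9, 6.3]
opening: 0.004
finger_force: 2.6
4.0 feeder x,y -0.06119562725733958 -0.0027565783386694076 z 0.014505845823414274 yaw 97.47588593871454 tilt [-0.00606755  0.00831452] [ 1.46015347 -1.93665362  6.33131754] 0.004035525471412666
```

View pics/e.png

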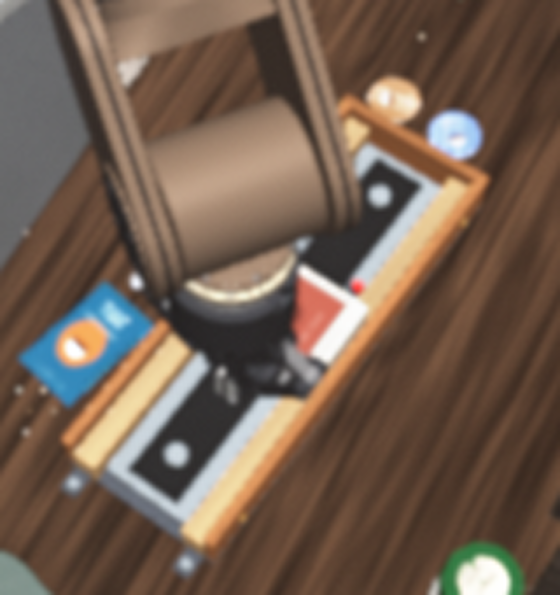

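The crop shows the box's front right corner at (367,312), just short of the far pin at (357,287). The fingers are behind the box and the plate is sunk.

```bash
python3 w.py
python3 - <<'E'
from h import *
import pickle
S=pickle.load(open('side.pkl','rb'));x=np.array([-.130,.9915]);y=np.array([-.9915,-.130]);o=np.array([.497,-.056])
f=lambda u,v,z:pt(S,215+u/3.5-.35,130+v/3.5-.35,z)[:2]-np.array([.0026,-.0024])-o
for q in((367,312,.05),(357,287,.0245)): d=f(*q);print(d@x,d@y)
E
python3 -m crank '[[[0,0,2],0,255],[[0,0,2],0,255],[[0,0,2],0,255]]'; python3 w.py
```

```text
4.05 feeder x,y -0.061189458865223305 -0.0027560105978445704 z 0.01450319554727238 yaw 97.46812862663306 tilt [-0.00596802  0.00832795] [ 0.39164426 -1.70615859  5.63996959] 0.0013226169449202887
0.0201263584701966 -0.04960145825405179
0.043027440777617026 -0.028626323267887756
time: 4.35
eef_pos: [0.5077, -0.1163, 0.0125]
tcp_rot: [0.66, 0.752, 0.001, 0.005]
contact_force: [0.6, -1.9, 5.6]
opening: 0.003
finger_force: 2.9
4.35 feeder x,y -0.06118262247830381 -0.0027738014159412877 z 0.012502935476695353 yaw 97.46889681733897 tilt [-0.00582563  0.0081761 ] [ 0.60708894 -1.92827155  5.63439653] 0.0032712260091912687
```

```bash
python3 -m crank '[[[4,0,0.2],0,255],[[9,-1,0.4],0,255],[[14,-1,0.6],0,255],[[19,-2,0.8],0,255],[[24,-2,0.8],0,255],[[29,-2,0.8],0,255],[[34,-2,0.8],0,255],[[39,-2,0.8],0,255],[[44,-2,0.8],0,255],[[49,-2,0.8],0,255]]'; python3 w.py
```

```text
time: 5.35
eef_pos: [0.5004, -0.0687, 0.0124]
tcp_rot: [0.659, 0.752, 0.001, 0.006]
contact_force: [1.0, -5.6, 7.5]
opening: 0.0
finger_force: 3.4
5.35 feeder x,y -0.013023330934981776 -0.0016944614210965586 z 0.012353539115803683 yaw 97.50920641052947 tilt [-0.00780671  0.01026115] [ 0.99633232 -5.62821232  7.53746358] 0.0004716006606142043
```

```bash
python3 -m crank '[[[5,0,0],0,255],[[10,0,0],0,255],[[15,0,0],0,255],[[20,0,0],0,255],[[25,0,0],0,255],[[30,0,0],0,255],[[35,0,0],0,255],[[40,0,0],0,255],[[45,0,0],0,255],[[49,0,0],0,255]]'; python3 w.py
```

```text
time: 6.35
eef_pos: [0.4939, -0.0195, 0.0121]
tcp_rot: [0.659, 0.752, 0.002, 0.006]
contact_force: [0.7, -6.1, 6.8]
opening: 0.001
finger_force: 3.5
6.35 feeder x,y 0.03656524337565933 -0.00168911575043631 z 0.012144299414287602 yaw 97.52503913253457 tilt [-0.00659203  0.01003895] [ 0.72164718 -6.05478638  6.830686  ] 0.0014752474518043423
```

```bash
python3 -m crank '[[[4,0,0],0,255],[[8,0,0],0,255],[[11,0,0],0,255],[[11,0,0],0,255],[[11,0,0],0,255]]'; python3 w.py
python3 - <<'E'
from h import *
a=cam('side')['frame'][130:300,215:375];b=cam('top')['frame'][165:250,190:355]
a=cv2.resize(a,None,fx=2.6,fy=2.6,interpolation=2);b=cv2.resize(b,(380,196),interpolation=2)
o=np.zeros((a.shape[0],a.shape[1]+380,3),np.uint8);o[:,:a.shape[1]]=a;o[:196,a.shape[1]:]=b;print(a.shape)
cv2.imwrite('pics/f.png',o)
E
```

```text
time: 6.85
eef_pos: [0.4924, -0.0082, 0.0119]
tcp_rot: [0.659, 0.752, 0.002, 0.005]
contact_force: [0.9, -3.0, 5.9]
opening: 0.002
finger_force: 3.0
6.85 feeder x,y 0.04799985580049946 -0.0016185263996916196 z 0.011917856716131069 yaw 97.49459063547104 tilt [-0.00534321  0.01005869] [ 0.91263354 -2.99374947  5.93578044] 0.001958076491290272
(442, 416, 3)
```

View pics/f.png

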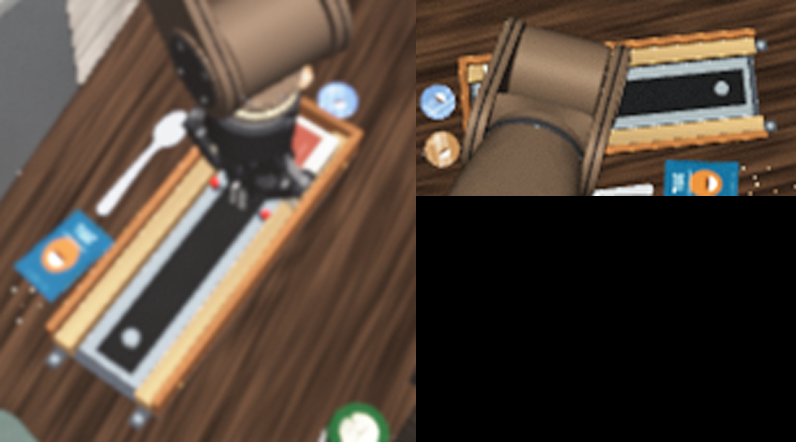

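The side view shows the red pins at (215,182) and (265,214) clear behind the box, whose front right corner is at about (342,139), near the lip. I check the numbers for that corner.

Run:
```python
from h import *
import pickle
S=pickle.load(open('side.pkl','rb'));x=np.array([-.130,.9915]);y=np.array([-.9915,-.130]);o=np.array([.497,-.056])
f=lambda u,v,z:pt(S,215+u/2.6-.3,130+v/2.6-.3,z)[:2]-np.array([.0026,-.0024])-o
for q in((342,139,.05),(305,187,.05),(265,214,.0225),(361,131,.04)): d=f(*q);print(d@x,d@y)
```

```text
0.13487987016669442 -0.04921108050186844
0.07360040885668082 -0.04870560377832876
0.04312437392897975 -0.02864854419586118
0.15823592239637013 -0.0568394079232473
```

The box centre is at about 0.095-0.099 m. I back off 4 mm and lift.

```bash
python3 -m crank '[[[-2,0,0],0,255],[[-5,0,0],0,255],[[-5,0,-5],0,255],[[-5,0,-12],0,255],[[-5,0,-20],0,255],[[-5,0,-40],0,255],[[-5,0,-80],0,255],[[-5,0,-130],0,255],[[-5,0,-170],0,255],[[-5,0,-200],0,255]]'; python3 -m crank '[[[-50,0,0],0,255],[[-100,0,0],0,255],[[-150,0,0],0,255],[[-200,0,0],0,255],[[-250,0,0],0,255],[[-250,0,0],0,255],[[-250,0,0],0,255]]'; python3 w.py
python3 - <<'E'
from h import *
a=cam('side')['frame'][130:300,215:375];b=cam('top')['frame'][165:250,190:355]
a=cv2.resize(a,None,fx=2.6,fy=2.6,interpolation=2);b=cv2.resize(b,(380,196),interpolation=2)
o=np.zeros((a.shape[0],a.shape[1]+380,3),np.uint8);o[:,:a.shape[1]]=a;o[:196,a.shape[1]:]=b
cv2.imwrite('pics/g.png',o)
E
```

```text
time: 7.95
eef_pos: [0.4883, -0.0116, 0.2119]
tcp_rot: [0.66, 0.752, -0.0, 0.001]
contact_force: [-0.1, -0.7, -0.3]
opening: -0.002
finger_force: 0.0
time: 8.65
eef_pos: [0.5198, -0.2599, 0.2081]
tcp_rot: [0.66, 0.751, -0.0, -0.002]
contact_force: [-0.5, 0.7, 0.3]
opening: -0.001
finger_force: 0.0
8.65 feeder x,y -0.2051200216040371 0.0038886253101088515 z 0.20805433855261563 yaw 97.32790123532546 tilt [ 0.00206444 -0.00253133] [-0.47710271  0.7403552   0.31102003] -0.001015085914092757
```

View pics/g.png

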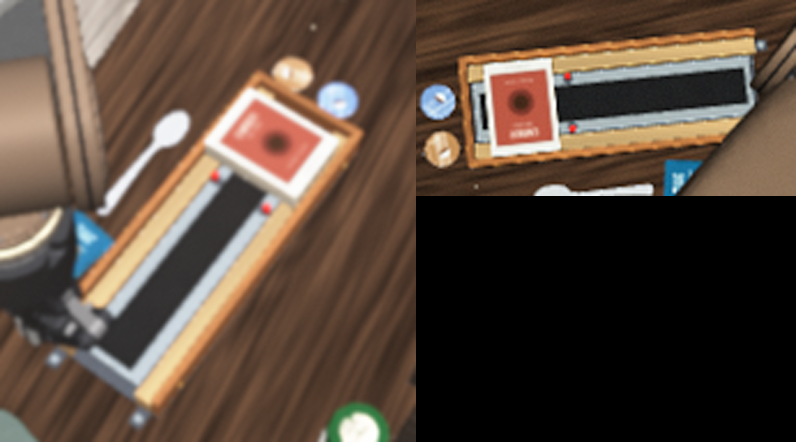

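The box lies flat between the raised pins (side view (215,175), (266,209)) and the lip, and the bystanders are where they were. I hand in.

```bash
python3 -c "
from plant import ctrl
print(ctrl.sign_off())"
```

```text
the job is handed in; nothing more can be done
None
```

The job is handed in: in the last pictures the coffee box lies flat between the sprung-up pins and the end lip, with its centre measured at about 95–99 mm. The arm is clear and the bystanders in view are unmoved, but the hand-in returned no verdict.

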